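Repack the soldering kit tray

ROBOT

A 7-joint arm with a two-finger parallel gripper is mounted at the origin on the work surface. World frame = base frame: x ahead of the robot, y to its left, z up, the work surface at z = 0. Lengths are in m, angles in rad, forces in N, time in s.
With the tool pointing down it reaches from about 0.425 to 0.8 m from the base axis. Payload 8.3 kg.
Tool frame: the origin (TCP) lies at the very end of the fingers, on their centre line; the grasp point (between the pads) lies 19 mm behind it (hold_point_z is the distance from the TCP to the grasp point, in m); z points along the fingers, x is the direction in which the jaws open and shut, and the axes are right-handed (so a half turn about z gives the same grasp; the last joint's range is limited). The gripper opens to 85 mm and grips with 20 to 120 N. Pads are 22 mm wide; open, the fingers measure 114 mm over their backs; the gripper's body (76 mm by 85 mm) begins 54 mm behind the grasp point. The pads swing forward as they close: fully open they stand 13 mm farther back than shut.
Start: joints at [-1.316, 0.383, 0.016, 1.37, -0.006, 1.388, -0.046], TCP at [0.195, 0.594, 0.231] pointing down, gripper open.
Joint ranges: [-2.95, 2.95], [-0.25, 2.06], [-1.52, 1.56], [0.18, 2.33], [-1.44, 4.58], [0.02, 2.06], [-3.01, 3.01]. Speed limits (rad/s): [2.39, 2.39, 3.01, 3.01, 3.14, 3.14, 3.14].

INTERFACE

Orientations are given as a unit quaternion [x, y, z, w].
In Python, from workcell import read_state, camera, close_job, hold_point_z gives the robot as it stands.
- The arm moves only by the tool apply_moves, never from a script. Its argument "commands" is a list of rows, each an object of numbers: "dx", "dy", "dz": the shift along the world's x, y, z in mm; "yaw": the turn about the world's z in degrees. A call has 1 to 5 rows; each row shifts and turns the commanded pose from where the row before left it; what a row does not reach is not made up. A row lasts 1/12 s, in which the tool goes at most 41.7 mm and 7.16 degrees, less where a joint would pass 70% of its speed; a pose out of reach is approached as far as the arm can. A call with a gripper value outside its range is refused whole. "hand" is the gripper's target within -1 to 1 (shut at 1, half-way at 0, fully open at -1), set as the call begins (left out, the last holds). The fingers move at their own pace and stop on an object; the grip force is fixed at half the most. Time passes only in rows, so rows that do not move let the fingers close. It gives the time, the measured TCP pose, the force and the opening at its end, in the units of the state.
- read_state(): the state, without advancing time (a new reading comes with each control period).
- camera(name): name is "scene" or "top" or "wrist"; returns a dict with "img" (420x560x3 uint8, red, green, blue), "fx", "fy", "cx", "cy" (pixels), "camera_from_world" (4x4, takes a point from world to camera coordinates); the wrist camera has in their place "hand_eye" (4x4, takes a point from camera to tool coordinates, whose origin is the TCP and whose axes are the tool frame's). Camera axes: x right, y down, z forward; pixel columns grow to the right and rows downward; lengths in m; the calibration is good to about 2 mm. A picture is of the moment at which its call begins: read the wrist's pose just before it. There is no depth.
- close_job(): hands the job in, once; it reports no verdict.
The state is a dict: "time": time; "qpos": joint angles; "dq": joint speeds; "joint_torque": joint torques, N m; "eef_pos": TCP position; "tcp_rot": TCP orientation; "contact_force": force on the tool from outside, world axes, zero at the start; "torque": the same for the moment, N m; "finger_gap": finger opening in m.
Only numpy, scipy, OpenCV 4.12 (cv2) and the standard library are available. Lean on these libraries where they do the work, as an engineer would, in place of code of your own. Each camera call takes 0.05 s, during which the arm holds its last target. There are 200 camera calls.

TASK

Pack up the soldering kit in the grey tray with the cross divider. Set the largest open steel cup upright in the tray's longer bay, then stand the medium cup inside it, then the smallest cup inside the medium one; also stand the round solder spool on its end in the tray's shorter bay. Leave the lidded pot and the square-ended coil bobbin where they are, and put nothing in the undivided scrap tray.

Things in the scene. Friction and masses are not known exactly. Their poses are not given: they have to be found in the camera images.
- cup_large_mid (a point): Large open steel cup, round with straight sides: outer diameter 66 mm, height 34 mm, wall 3 mm (inner diameter 60), floor 4 mm thick. Stands upright on the bench. Point: on its axis half-way up, 17 mm above its underside; z up its axis.
- cup_medium_mid (a point): Medium open steel cup, same make: outer diameter 44 mm, height 46 mm, wall 3 mm (inner diameter 38), floor 4 mm thick. Point: on its axis half-way up, 23 mm above its underside; z up its axis. Stood inside the large cup, it rises 16 mm above that cup's rim.
- cup_small_mid (a point): Small open steel cup, narrow and tall: outer diameter 22 mm, height 58 mm, wall 3 mm, floor 4 mm thick. Point: on its axis half-way up, 29 mm above its underside; z up its axis. Stood inside the medium cup, it rises 16 mm above that cup's rim.
- spool_mid (a point): Solder spool standing on end: two round grey plastic flanges 48 mm in diameter and 8 mm thick, with silvery solder wound 42 mm in diameter between them; height 44 mm, the two ends alike. Point: on its axis half-way up, 22 mm above its underside; z along its axis.
- pot_mid (a point): Look-alike, stays where it is: closed steel pot, as wide as the medium cup (44 mm) and 46 mm high, but with a flat lid and a small knob 12 mm wide on top (54 mm high in all). Point: on its axis, 23 mm above its underside.
- bobbin_mid (a point): Look-alike, stays where it is: coil bobbin, as tall as the spool (44 mm) but with square grey end plates 46 mm wide and copper winding. Point: at its centre, 22 mm above its underside.
- caddy: Kit tray: open grey plastic tray fixed to the bench, 170 mm (x) by 98 mm (y), 20 mm high; walls and floor 4 mm thick; one cross divider, 4 mm thick, as high as the walls. Origin: centre of its underside; z up, x along its length. Longer bay (cups), 90 x 90 mm inside, centred at x = -36 mm, y = 0, nearer the robot; shorter bay (spool), 68 (x) x 90 (y) mm, at x = +47 mm. Turned up to 0.4 rad.
- scrap: The scrap tray: the same grey tray without a divider, fixed to the bench, with a dead circuit board and bits of wire in it; not to be used. It lies on the other side of the bench from the kit tray. Origin: centre of its underside.
Mind the look-alikes: they are no part of the job. What is shaped like the part that bears spool_mid but blue or pink is not meant.

How it is judged:
On the way, in this order (a step that is already met when the one before it is completed fails the run):
1. the large cup stands upright on the floor of the kit tray's longer bay (x of cup_large_mid in the frame of caddy between -0.05 and -0.022 m and y of cup_large_mid in the frame of caddy between -0.014 and 0.014 m and z of cup_large_mid in the frame of caddy between 0.017 and 0.025 m and angle between cup_large_mid's own z axis and vertical below 0.1 rad), for 0.2 s.
2. the medium cup stands inside the large cup, which stands in the longer bay (all of step 1 and horizontal distance between cup_medium_mid and cup_large_mid below 0.011 m and z of cup_medium_mid in the frame of cup_large_mid between 0.006 and 0.014 m and angle between cup_medium_mid's own z axis and vertical below 0.1 rad), for 0.2 s.
3. the small cup stands inside the medium cup, in the large cup, in the longer bay (all of step 2 and horizontal distance between cup_small_mid and cup_medium_mid below 0.011 m and z of cup_small_mid in the frame of cup_medium_mid between 0.006 and 0.014 m and angle between cup_small_mid's own z axis and vertical below 0.1 rad), for 0.2 s.
At the end, for the whole second after the job is handed in: Upright and at rest: large cup in the longer bay (14 mm each way), medium cup in it, small cup in the medium (centres within 11 mm, on the floor within 4 mm); spool on end in the shorter bay (12 mm along, 24 mm across); upright to 0.1 rad; pot and bobbin moved under 20 mm (all of step 3 and x of spool_mid in the frame of caddy between 0.035 and 0.059 m and y of spool_mid in the frame of caddy between -0.024 and 0.024 m and z of spool_mid in the frame of caddy between 0.022 and 0.03 m and angle between the z axis of spool_mid and the z axis of caddy, either way round below 0.1 rad and linear speed of each of cup_large, cup_medium, cup_small, spool below 0.02 m/s and distance of each of pot_mid, bobbin_mid from where it was at the start of the episode below 0.02 m); the robot touches nothing.
It fails at once if the lidded pot or the coil bobbin is moved more than 20 mm (distance of any of pot_mid, bobbin_mid from where it was at the start of the episode above 0.02 m).
It also fails if it takes over 112 s, if anything falls off the work surface, if the arm or the gripper's body presses on something with over 40 N, if the wrist force passes 120 N, or if a joint passes its speed limit or range.

## Working session

There is one attempt and no reset: what is moved stays moved. The work goes in short steps, Python scripts to look and compute and a tool call to move; the robot and the scene stay as the last step left them, time stands still between calls to the robot, and variables do not carry over. Pictures are saved under pics/ and viewed, about 12 in all and at most 16, crops included, and the job is handed in when it is done.

Besides the shell and the picture viewer there is one more tool, called as name([rows], argument=value, ...), one row to a line, values as JSON. apply_moves: Moves the arm, as the interface text tells. Its arguments: {"type":"object","properties":{"commands":{"type":"array"},"hand":{"type":"number"}},"required":["commands"]}

```bash
mkdir -p pics; ls; python3 - <<'E'
from workcell import *
import cv2,pickle
s=read_state();print({k:s[k] for k in('time','eef_pos','tcp_rot','finger_gap')}, hold_point_z if not callable(hold_point_z) else hold_point_z())
for n in('scene','top'):
    c=camera(n);pickle.dump(c,open(n+'0.pkl','wb'));cv2.imwrite(f'pics/{n}0.png',c['img'][:,:,::-1]);print(n,c['fx'],c['fy'],c['cx'],c['cy'],c['camera_from_world'])
E
```

```text
pics
{'time': 0.0, 'eef_pos': array([0.19509847, 0.59323792, 0.23025609]), 'tcp_rot': array([ 8.10059687e-01,  5.86346588e-01, -7.96953605e-04,  5.89304589e-04]), 'finger_gap': 0.08551354712814402} 0.0187
scene 398.9499847538377 398.9499847538377 286.87068365636065 216.9608147431359 [[-8.20040612e-01  5.72305216e-01  3.67062492e-04  4.15776361e-01]
 [ 3.39126617e-01  4.86441769e-01 -8.05212731e-01 -1.13700087e-01]
 [-4.61006000e-01 -6.60182660e-01 -5.92985938e-01  1.03344603e+00]
 [ 0.00000000e+00  0.00000000e+00  0.00000000e+00  1.00000000e+00]]
top 434.0300381362069 434.0300381362069 280.7635231116098 213.1383572425599 [[-0.10780822 -0.99415045 -0.00650096  0.04729226]
 [-0.96872482  0.10651651 -0.2241126   0.47160241]
 [ 0.2234941  -0.01786354 -0.97454157  0.72758849]
 [ 0.          0.          0.          1.        ]]
```

View pics/top0.png

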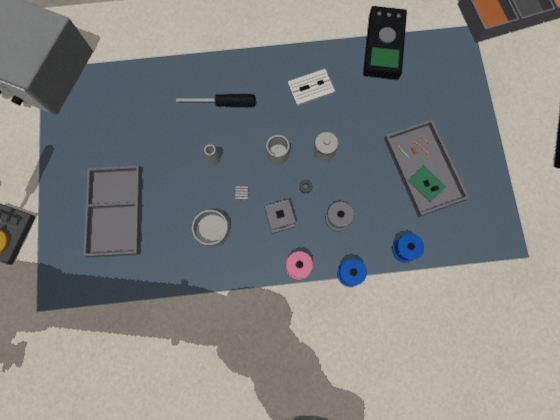

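View pics/scene0.png

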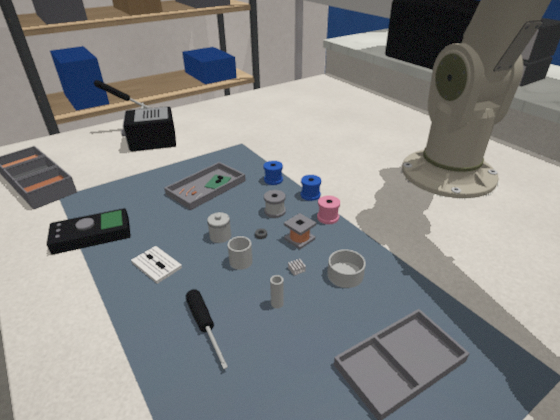

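Top view: large cup at (210,228), medium cup at (278,150), look-alike pot with knob (326,143), small cup (211,152), grey round spool (340,213), look-alike bobbin (280,215), and pink/blue spools at (299,265), (352,272), (409,247) that are not meant. The kit tray is at (112,211) and the scrap tray at (425,168). In the scene view: large cup (346,268), medium (240,252), pot (218,228), small (277,291), grey spool (275,203), bobbin (300,232). Next, a close crop.

```bash
python3 - <<'E'
import cv2
i=cv2.imread('pics/top0.png')
cv2.imwrite('pics/c1.png',cv2.resize(i[125:250,190:370],None,fx=4.4,fy=4.4,interpolation=cv2.INTER_CUBIC))
cv2.imwrite('pics/c2.png',cv2.resize(i[155:265,75:150],None,fx=5,fy=5,interpolation=cv2.INTER_CUBIC))
E
```

```text
(no output)
```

View pics/c1.png

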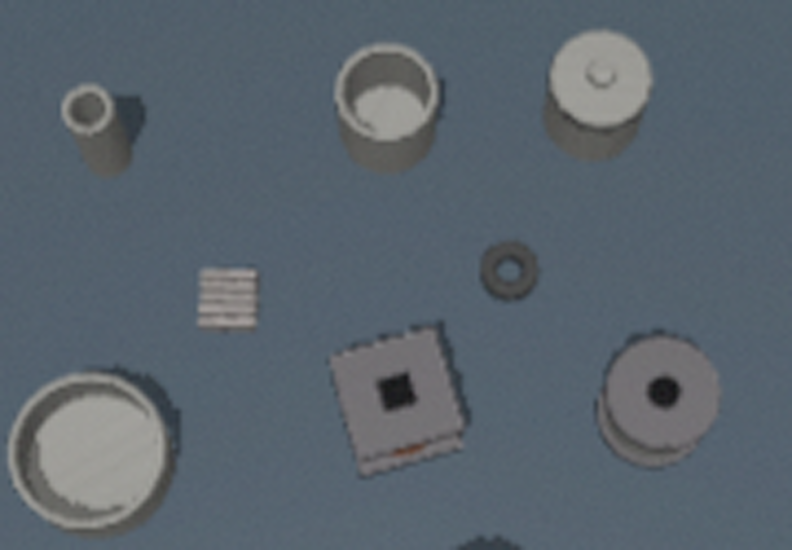

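View pics/c2.png

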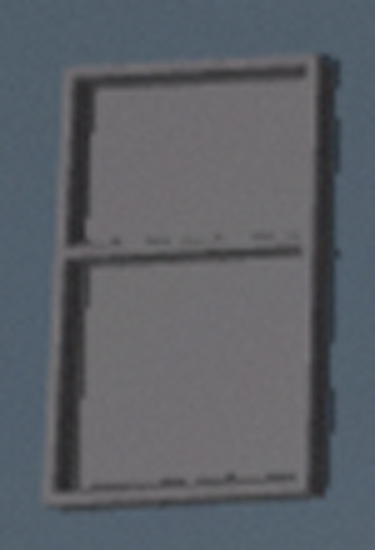

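The crop confirms the choices: open cups at c1 (89,108), (387,92) and (90,450), and the round grey spool at (663,391). The knobbed pot (601,78) and square bobbin (397,392) stay put. Tray rim corners in c2 are (65,68), (318,55), (312,497), (45,507), with the longer bay at the bottom, nearer the robot.

```bash
cat > h.py <<'E'
import numpy as np,pickle,cv2
def ray(c,u,v,z,T=None):
    T=np.linalg.inv(c['camera_from_world']) if T is None else T
    d=T[:3,:3]@[(u-c['cx'])/c['fx'],(v-c['cy'])/c['fy'],1]; o=T[:3,3]
    return o+d*(z-o[2])/d[2]
def proj(c,p):
    q=c['camera_from_world']@np.r_[p,1]; return np.array([c['fx']*q[0]/q[2]+c['cx'],c['fy']*q[1]/q[2]+c['cy']])
E
python3 - <<'E'
from h import *
np.set_printoptions(precision=4,suppress=True)
t=pickle.load(open('top0.pkl','rb'));s=pickle.load(open('scene0.pkl','rb'))
f=lambda u,v:((u+.5)/4.4-.5+190,(v+.5)/4.4-.5+125)
for n,u,v,z,w in[('small',89,108,.058,26),('medium',387,92,.046,51),('large',90,450,.034,81),('spool',663,391,.044,57),('pot',601,78,.046,51),('bobbin',397,392,.044,50)]:
    p=ray(t,*f(u,v),z);e=ray(t,*f(u+w,v),z);print(n,p,'r',np.linalg.norm(e-p),'reach',np.hypot(*p[:2]),'scene',proj(s,p))
P=np.array([ray(t,(u+.5)/5-.5+75,(v+.5)/5-.5+155,.02)[:2] for u,v in[(65,68),(318,55),(312,497),(45,507)]])
M=np.array([[85,49],[85,-49],[-85,-49],[-85,49]])/1e3
c=P.mean(0);U,S,V=np.linalg.svd(M.T@(P-c));R=(U@V).T
print(np.linalg.norm(P-np.roll(P,1,0),axis=1));print('caddy',c,np.arctan2(R[1,0],R[0,0]),np.linalg.det(R),P-c-M@R.T)
for x in(-.036,.047):q=c+R@[x,0];print(q,np.hypot(*q),proj(s,[*q,.004]))
E
```

```text
small [0.6084 0.1135 0.058 ] r 0.01097137892715934 reach 0.6188911857370175 scene [275.6325 279.655 ]
medium [ 0.6064 -0.0124  0.046 ] r 0.021856432467639714 reach 0.6065766351127712 scene [238.7472 243.4968]
large [0.4669 0.1272 0.034 ] r 0.033812090857104536 reach 0.48392738176989875 scene [345.9354 261.1817]
spool [ 0.4637 -0.112   0.044 ] r 0.023563724624413456 reach 0.477036520309262 scene [273.7297 195.6321]
pot [ 0.6027 -0.1044  0.046 ] r 0.021860747450300068 reach 0.6116393023363618 scene [217.738  218.3979]
bobbin [ 0.4753 -0.0026  0.044 ] r 0.02070636596944147 reach 0.4753080750035458 scene [299.2726 222.4194]
[0.1704 0.0977 0.1719 0.0984]
caddy [0.5228 0.3119] -0.052937520032147335 0.9999999999999999 [[ 0.0007  0.0001]
 [ 0.0004  0.0004]
 [-0.0015 -0.0004]
 [ 0.0003 -0.0001]]
[0.4868 0.3138] 0.5792005211863488 [417.4155 350.6096]
[0.5697 0.3094] 0.6483094010620868 [375.745  377.3406]
```

Radii, tray size and scene-view cross-check all agree. Now moving to above the large cup, with the jaws on the tray's diagonal so the fingers fit in the 90 mm bay.

apply_moves([
  {"dx":18,"dy":-31,"yaw":-2},
  {"dx":18,"dy":-31,"yaw":-2},
  {"dx":18,"dy":-31,"yaw":-2},
  {"dx":18,"dy":-31,"yaw":-2},
  {"dx":18,"dy":-31,"yaw":-2},
], hand=-1)

```text
invalid input
```

apply_moves([
  {"dx":18,"dy":-31,"yaw":-2},
  {"dx":18,"dy":-31,"yaw":-2},
  {"dx":18,"dy":-31,"yaw":-2},
  {"dx":18,"dy":-31,"yaw":-2},
  {"dx":18,"dy":-31,"yaw":-2},
])

```text
invalid input
```

apply_moves([
  {"dx":18,"dy":-31,"yaw":-2},
  {"dx":18,"dy":-31,"yaw":-2},
  {"dx":18,"dy":-31,"yaw":-2},
  {"dx":18,"dy":-31,"yaw":-2},
  {"dx":18,"dy":-31,"yaw":-2},
])

```text
invalid input
```

apply_moves([
  {"dz":-30},
  {"dz":-30},
  {"dz":-20},
  {"dz":0},
  {"dz":0},
])

```text
invalid input
```

apply_moves([
  {"dx":18,"dy":-31,"dz":0,"yaw":-2},
  {"dx":18,"dy":-31,"dz":0,"yaw":-2},
  {"dx":18,"dy":-31,"dz":0,"yaw":-2},
  {"dx":18,"dy":-31,"dz":0,"yaw":-2},
  {"dx":18,"dy":-31,"dz":0,"yaw":-2},
], hand=-1)

```text
time: 0.52
eef_pos: [0.2857, 0.4369, 0.2308]
tcp_rot: [0.859, 0.513, -0.0, 0.0]
contact_force: [0.8, -0.2, 0.9]
finger_gap: 0.0852
```

apply_moves([
  {"dx":18,"dy":-31,"dz":0,"yaw":-2},
  {"dx":18,"dy":-31,"dz":0,"yaw":-2},
  {"dx":18,"dy":-31,"dz":0,"yaw":-2},
  {"dx":18,"dy":-31,"dz":0,"yaw":-2},
  {"dx":18,"dy":-31,"dz":0,"yaw":-2},
])

```text
time: 0.93
eef_pos: [0.3756, 0.2819, 0.2311]
tcp_rot: [0.9, 0.436, -0.0, -0.0]
contact_force: [0.8, 0.4, 0.4]
finger_gap: 0.0853
```

apply_moves([
  {"dx":18,"dy":-31,"dz":0,"yaw":-2},
  {"dx":18,"dy":-31,"dz":0,"yaw":-2},
  {"dx":18,"dy":-31,"dz":0,"yaw":-2},
  {"dx":18,"dy":-31,"dz":0,"yaw":-2},
  {"dx":18,"dy":-31,"dz":0,"yaw":-2},
], hand=-1)

```text
time: 1.35
eef_pos: [0.4656, 0.1269, 0.2312]
tcp_rot: [0.935, 0.356, -0.0, -0.0]
contact_force: [0.3, 0.2, -0.6]
finger_gap: 0.0854
```

apply_moves([
  {"dx":0,"dy":0,"dz":-30,"yaw":0},
  {"dx":0,"dy":0,"dz":-30,"yaw":0},
  {"dx":0,"dy":0,"dz":-20,"yaw":0},
  {"dx":0,"dy":0,"dz":0,"yaw":0},
  {"dx":0,"dy":0,"dz":0,"yaw":0},
], hand=-1)

```text
time: 1.77
eef_pos: [0.4644, 0.1284, 0.1507]
tcp_rot: [0.934, 0.357, -0.001, 0.0]
contact_force: [0.6, 0.6, 1.0]
finger_gap: 0.0856
```

```bash
cat >> h.py <<'E'
from scipy.spatial.transform import Rotation as Ro
def wrist(name=None):
    from workcell import read_state,camera
    s=read_state();c=camera('wrist');T=np.eye(4);T[:3,:3]=Ro.from_quat(s['tcp_rot']).as_matrix();T[:3,3]=s['eef_pos']
    c['camera_from_world']=np.linalg.inv(T@c['hand_eye'])
    if name: cv2.imwrite('pics/'+name,c['img'][:,:,::-1])
    return c
def circ(c,p,r):  # draw predicted rim
    a=np.linspace(0,2*np.pi,60);return np.array([proj(c,[p[0]+r*np.cos(t),p[1]+r*np.sin(t),p[2]]) for t in a]).round().astype(int)
E
python3 - <<'E'
from h import *
c=wrist();i=c['img'][:,:,::-1].copy()
for r in(.033,.03):cv2.polylines(i,[circ(c,[.467,.127,.034],r)],1,(0,0,255),1)
cv2.imwrite('pics/w1.png',i);print(c['hand_eye'],c['fx'])
E
```

```text
[[ 9.99999917e-01  3.71196824e-04  1.65065659e-04 -6.00157157e-05]
 [-4.03163419e-04  9.56741897e-01  2.90937758e-01 -7.50033139e-02]
 [-4.99300599e-05 -2.90937801e-01  9.56741968e-01 -1.42439389e-01]
 [ 0.00000000e+00  0.00000000e+00  0.00000000e+00  1.00000000e+00]] 352.0694965782171
```

View pics/w1.png

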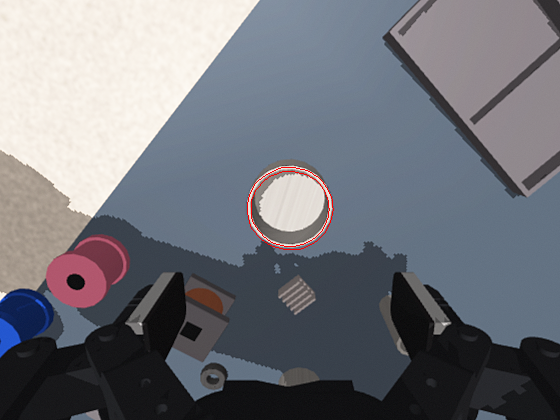

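The wrist view shows the large cup's rim matching the predicted circle at (290,207) within about 1 px. Descending to grasp.

apply_moves([
  {"dx":2.6,"dy":-1.4,"dz":-25,"yaw":0},
  {"dx":0,"dy":0,"dz":-35,"yaw":0},
  {"dx":0,"dy":0,"dz":-35,"yaw":0},
  {"dx":0,"dy":0,"dz":-25,"yaw":0},
  {"dx":0,"dy":0,"dz":-18,"yaw":0},
], hand=-1)

```text
time: 2.23
eef_pos: [0.4681, 0.1279, 0.0127]
tcp_rot: [0.934, 0.357, 0.0, -0.0]
contact_force: [-1.0, -0.2, -0.0]
finger_gap: 0.086
```

apply_moves([
  {"dx":0,"dy":0,"dz":0,"yaw":0},
  {"dx":0,"dy":0,"dz":0,"yaw":0},
  {"dx":0,"dy":0,"dz":0,"yaw":0},
  {"dx":0,"dy":0,"dz":0,"yaw":0},
  {"dx":0,"dy":0,"dz":0,"yaw":0},
], hand=1)

```text
time: 2.65
eef_pos: [0.4692, 0.1279, 0.015]
tcp_rot: [0.934, 0.357, 0.002, -0.0]
contact_force: [-0.5, -0.4, -1.9]
finger_gap: 0.0643
```

apply_moves([
  {"dx":0,"dy":0,"dz":0,"yaw":0},
  {"dx":0,"dy":0,"dz":0,"yaw":0},
  {"dx":0,"dy":0,"dz":0,"yaw":0},
  {"dx":0,"dy":0,"dz":0,"yaw":0},
  {"dx":0,"dy":0,"dz":0,"yaw":0},
], hand=1)

```text
time: 3.07
eef_pos: [0.4691, 0.1279, 0.0147]
tcp_rot: [0.934, 0.357, 0.001, -0.0]
contact_force: [-0.6, 1.3, 8.9]
finger_gap: 0.0643
```

apply_moves([
  {"dx":0,"dy":0,"dz":10,"yaw":0},
  {"dx":0,"dy":0,"dz":25,"yaw":0},
  {"dx":0,"dy":0,"dz":25,"yaw":0},
  {"dx":0,"dy":0,"dz":25,"yaw":0},
  {"dx":0,"dy":0,"dz":10,"yaw":0},
], hand=1)

```text
time: 3.48
eef_pos: [0.4694, 0.1275, 0.1121]
tcp_rot: [0.934, 0.356, 0.002, -0.0]
contact_force: [0.6, 0.4, -0.9]
finger_gap: 0.0644
```

```bash
python3 - <<'E'
from h import *
c=wrist('w2.png')
from workcell import *
s=read_state();print(s['eef_pos'],s['contact_force'],s['finger_gap'])
E
```

```text
[0.46999221 0.1278392  0.11255665] [0.84397187 0.46942226 1.04134378] 0.06439672625537105
```

View pics/w2.png

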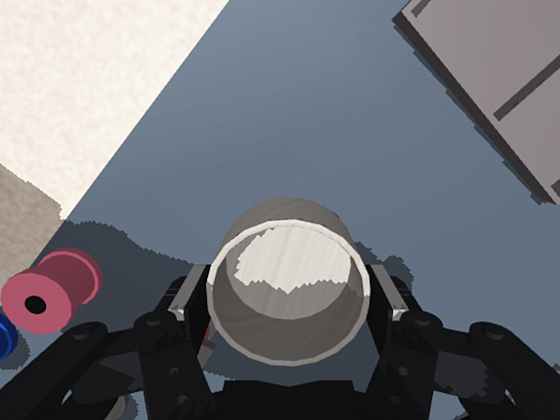

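The cup is held level between the pads, with its rim ellipse spanning x 208–370 and y 219–365.

```bash
python3 - <<'E'
from h import *
c=wrist();from workcell import *
e=read_state()['eef_pos']
for z in(.128,.132,.136):
    p=ray(c,289,292,z);q=ray(c,208,292,z);print(p-e,np.linalg.norm(p-q))
    a=circ(c,p,.033);print(a.min(0),a.max(0))
print(e)
E
```

```text
[-0.00032495  0.00179049  0.01753685] 0.03279016716348739
[207 214] [370 360]
[-0.00189111  0.00348486  0.02153685] 0.03175643942742286
[205 212] [373 362]
[-0.00345726  0.00517923  0.02553685] 0.030722711691358415
[202 209] [376 364]
[0.46921336 0.12780057 0.11046315]
```

apply_moves([
  {"dx":3.5,"dy":36,"dz":0,"yaw":0},
  {"dx":3.5,"dy":38,"dz":0,"yaw":0},
  {"dx":3.5,"dy":38,"dz":0,"yaw":0},
  {"dx":3.5,"dy":38,"dz":0,"yaw":0},
  {"dx":3.5,"dy":35,"dz":0,"yaw":0},
], hand=1)

```text
time: 4.0
eef_pos: [0.484, 0.3142, 0.1063]
tcp_rot: [0.934, 0.357, -0.001, 0.0]
contact_force: [0.5, -0.5, -1.5]
finger_gap: 0.0646
```

apply_moves([
  {"dx":0,"dy":0,"dz":-20,"yaw":0},
  {"dx":0,"dy":0,"dz":-20,"yaw":0},
  {"dx":0,"dy":0,"dz":-10,"yaw":0},
  {"dx":0,"dy":0,"dz":0,"yaw":0},
  {"dx":0,"dy":0,"dz":0,"yaw":0},
], hand=1)

```text
time: 4.42
eef_pos: [0.4848, 0.3112, 0.0572]
tcp_rot: [0.934, 0.356, -0.001, 0.001]
contact_force: [0.3, -0.2, -2.1]
finger_gap: 0.0644
```

```bash
python3 - <<'E'
from h import *
from workcell import *
c=wrist('w3.png')
E
```

```text
(no output)
```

View pics/w3.png

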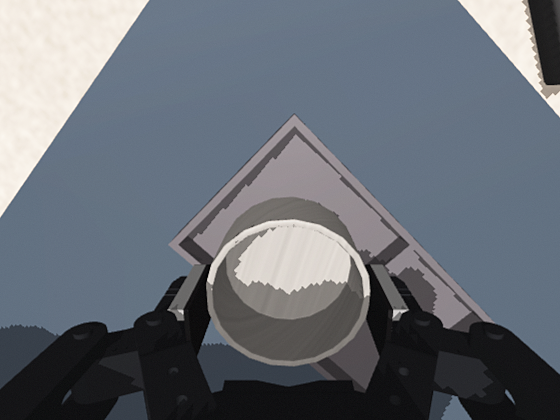

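The cup is over the longer bay, with the tray corners at (295,115) and (170,243). Lowering.

apply_moves([
  {"dx":2,"dy":0,"dz":-15,"yaw":0},
  {"dx":0,"dy":0,"dz":-10,"yaw":0},
  {"dx":0,"dy":0,"dz":-6,"yaw":0},
  {"dx":0,"dy":0,"dz":0,"yaw":0},
  {"dx":0,"dy":0,"dz":0,"yaw":0},
], hand=1)

```text
time: 4.88
eef_pos: [0.4872, 0.3121, 0.0274]
tcp_rot: [0.934, 0.357, -0.0, 0.0]
contact_force: [0.7, -0.9, -1.3]
finger_gap: 0.0642
```

apply_moves([
  {"dx":0,"dy":0,"dz":-2,"yaw":0},
  {"dx":0,"dy":0,"dz":-2,"yaw":0},
  {"dx":0,"dy":0,"dz":0,"yaw":0},
  {"dx":0,"dy":0,"dz":0,"yaw":0},
], hand=1)

```text
time: 5.22
eef_pos: [0.4874, 0.3124, 0.0234]
tcp_rot: [0.934, 0.357, 0.0, -0.0]
contact_force: [-0.0, 0.2, -1.3]
finger_gap: 0.0643
```

apply_moves([
  {"dx":0,"dy":0,"dz":-1.5,"yaw":0},
  {"dx":0,"dy":0,"dz":0,"yaw":0},
  {"dx":0,"dy":0,"dz":0,"yaw":0},
], hand=1)

```text
time: 5.47
eef_pos: [0.4873, 0.3123, 0.0217]
tcp_rot: [0.934, 0.357, -0.0, 0.0]
contact_force: [-0.1, -0.3, -1.7]
finger_gap: 0.0645
```

apply_moves([
  {"dx":0,"dy":0,"dz":-1.5,"yaw":0},
  {"dx":0,"dy":0,"dz":0,"yaw":0},
  {"dx":0,"dy":0,"dz":0,"yaw":0},
], hand=1)

```text
time: 5.72
eef_pos: [0.4873, 0.3122, 0.0201]
tcp_rot: [0.934, 0.357, -0.0, 0.0]
contact_force: [0.8, -0.3, -1.3]
finger_gap: 0.0646
```

apply_moves([
  {"dx":0,"dy":0,"dz":-1.5,"yaw":0},
  {"dx":0,"dy":0,"dz":0,"yaw":0},
  {"dx":0,"dy":0,"dz":0,"yaw":0},
], hand=1)

```text
time: 5.97
eef_pos: [0.4874, 0.3123, 0.0188]
tcp_rot: [0.934, 0.357, 0.0, -0.0]
contact_force: [0.5, 0.9, -0.8]
finger_gap: 0.0644
```

apply_moves([
  {"dx":0,"dy":0,"dz":0,"yaw":0},
  {"dx":0,"dy":0,"dz":0,"yaw":0},
  {"dx":0,"dy":0,"dz":0,"yaw":0},
  {"dx":0,"dy":0,"dz":0,"yaw":0},
], hand=-0.65)

```text
time: 6.3
eef_pos: [0.4874, 0.3123, 0.0188]
tcp_rot: [0.934, 0.357, 0.0, -0.0]
contact_force: [0.4, -0.2, -0.1]
finger_gap: 0.0703
```

apply_moves([
  {"dx":0,"dy":0,"dz":10,"yaw":0},
  {"dx":0,"dy":0,"dz":20,"yaw":0},
  {"dx":0,"dy":0,"dz":40,"yaw":0},
  {"dx":0,"dy":0,"dz":40,"yaw":0},
  {"dx":0,"dy":0,"dz":40,"yaw":0},
], hand=-0.65)

```text
time: 6.72
eef_pos: [0.4871, 0.3118, 0.1711]
tcp_rot: [0.934, 0.356, -0.0, 0.0]
contact_force: [1.8, 0.9, -0.2]
finger_gap: 0.0704
```

```bash
python3 - <<'E'
from h import *
from workcell import *
c=camera('top');i=c['img'][:,:,::-1].copy()
pickle.dump(c,open('top1.pkl','wb'))
cv2.imwrite('pics/t1.png',cv2.resize(i[140:270,70:240],None,fx=4.4,fy=4.4,interpolation=cv2.INTER_CUBIC))
E
```

apply_moves([
  {"dx":12,"dy":-32,"dz":0,"yaw":-5},
  {"dx":12,"dy":-32,"dz":0,"yaw":-5},
  {"dx":12,"dy":-33,"dz":0,"yaw":-5},
  {"dx":12,"dy":-33,"dz":0,"yaw":-5},
  {"dx":12,"dy":-33,"dz":0,"yaw":-5},
], hand=-0.65)

```text
time: 7.18
eef_pos: [0.5477, 0.1477, 0.1696]
tcp_rot: [0.99, 0.144, 0.0, -0.0]
contact_force: [0.4, 1.6, 0.3]
finger_gap: 0.0701
```

apply_moves([
  {"dx":12,"dy":-33,"dz":0,"yaw":-5},
  {"dx":12,"dy":-33,"dz":0,"yaw":-5},
  {"dx":12,"dy":-32,"dz":0,"yaw":-5},
  {"dx":12,"dy":-32,"dz":0,"yaw":-2},
  {"dx":11,"dy":-32,"dz":0,"yaw":0},
], hand=-0.65)

```text
time: 7.6
eef_pos: [0.6068, -0.0141, 0.1695]
tcp_rot: [1.0, -0.003, 0.0, -0.0]
contact_force: [1.1, 0.8, -0.3]
finger_gap: 0.0704
```

View pics/t1.png

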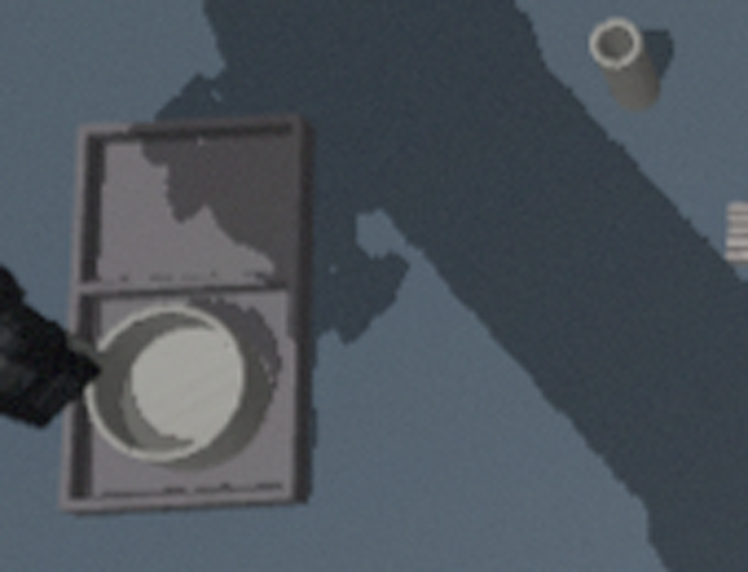

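The large cup stands in the longer bay, rim centre about crop (166,384). Measure it.

```bash
python3 - <<'E'
from h import *
t=pickle.load(open('top1.pkl','rb'))
p=ray(t,166.5/4.4-.5+70,384.5/4.4-.5+140,.038);q=ray(t,245.5/4.4-.5+70,384.5/4.4-.5+140,.038)
a=-.053;R=np.array([[np.cos(a),-np.sin(a)],[np.sin(a),np.cos(a)]])
print(p,np.linalg.norm(p-q),R.T@(p[:2]-[.5228,.3119]))
c=wrist();i=c['img'][:,:,::-1].copy()
for r in(.022,.019):cv2.polylines(i,[circ(c,[.6064,-.0124,.046],r)],1,(0,0,255),1)
cv2.imwrite('pics/w4.png',i)
E
```

```text
[0.48656185 0.31355702 0.038     ] 0.03291175939316423 [-0.03627505 -0.00026503]
```

View pics/w4.png

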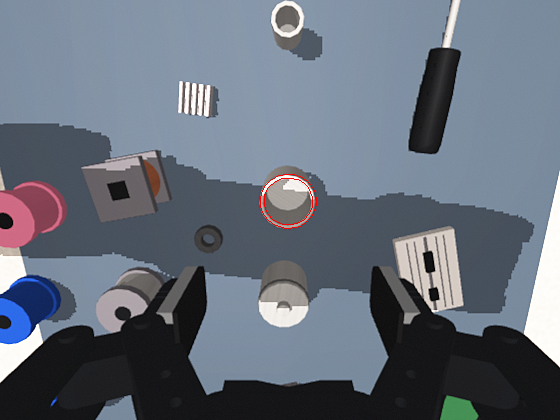

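The large cup sits at caddy (−36.3, −0.3) mm, well centred. The medium cup at (288,201) matches the prediction and the pot is clear of the jaw line.

apply_moves([
  {"dx":0,"dy":1.5,"dz":-35,"yaw":0},
  {"dx":0,"dy":0,"dz":-40,"yaw":0},
  {"dx":0,"dy":0,"dz":-35,"yaw":0},
  {"dx":0,"dy":0,"dz":-20,"yaw":0},
  {"dx":0,"dy":0,"dz":-10,"yaw":0},
], hand=-0.65)

```text
time: 8.07
eef_pos: [0.6042, -0.0108, 0.0257]
tcp_rot: [1.0, -0.002, -0.002, 0.0]
contact_force: [-0.5, -0.4, 0.1]
finger_gap: 0.0703
```

apply_moves([
  {"dx":0,"dy":0,"dz":0,"yaw":0},
  {"dx":0,"dy":0,"dz":0,"yaw":0},
  {"dx":0,"dy":0,"dz":0,"yaw":0},
  {"dx":0,"dy":0,"dz":0,"yaw":0},
  {"dx":0,"dy":0,"dz":0,"yaw":0},
], hand=1)

```text
time: 8.48
eef_pos: [0.6078, -0.0112, 0.0308]
tcp_rot: [1.0, -0.002, 0.002, -0.0]
contact_force: [-0.6, -0.2, 6.1]
finger_gap: 0.041
```

apply_moves([
  {"dx":0,"dy":0,"dz":0,"yaw":0},
  {"dx":0,"dy":0,"dz":0,"yaw":0},
  {"dx":0,"dy":0,"dz":0,"yaw":0},
  {"dx":0,"dy":0,"dz":0,"yaw":0},
  {"dx":0,"dy":0,"dz":0,"yaw":0},
], hand=1)

```text
time: 8.9
eef_pos: [0.6078, -0.0112, 0.0308]
tcp_rot: [1.0, -0.002, 0.002, -0.0]
contact_force: [-1.1, -1.0, 6.9]
finger_gap: 0.0412
```

apply_moves([
  {"dx":0,"dy":0,"dz":10,"yaw":0},
  {"dx":0,"dy":0,"dz":20,"yaw":0},
  {"dx":0,"dy":0,"dz":30,"yaw":0},
  {"dx":0,"dy":0,"dz":35,"yaw":0},
  {"dx":0,"dy":0,"dz":25,"yaw":0},
], hand=1)

```text
time: 9.32
eef_pos: [0.6069, -0.0116, 0.1525]
tcp_rot: [1.0, -0.002, 0.001, -0.0]
contact_force: [1.5, -0.1, 0.1]
finger_gap: 0.0412
```

```bash
python3 - <<'E'
from h import *
c=wrist('w5.png')
E
```

```text
(no output)
```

View pics/w5.png

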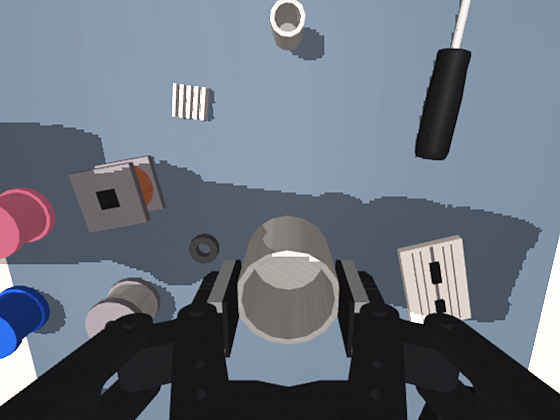

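The medium cup is held upright, rim centred about (289,293). Carrying it over the large cup.

apply_moves([
  {"dx":-11,"dy":30,"dz":0,"yaw":0},
  {"dx":-12,"dy":33,"dz":0,"yaw":0},
  {"dx":-12,"dy":33,"dz":0,"yaw":0},
  {"dx":-12,"dy":33,"dz":0,"yaw":0},
  {"dx":-12,"dy":33,"dz":0,"yaw":0},
], hand=1)

```text
time: 9.78
eef_pos: [0.5465, 0.1521, 0.1495]
tcp_rot: [1.0, -0.002, 0.0, -0.0]
contact_force: [0.9, -0.4, -0.1]
finger_gap: 0.0411
```

apply_moves([
  {"dx":-12,"dy":33,"dz":0,"yaw":0},
  {"dx":-12,"dy":33,"dz":0,"yaw":0},
  {"dx":-12,"dy":33,"dz":0,"yaw":0},
  {"dx":-12,"dy":33,"dz":0,"yaw":0},
  {"dx":-12,"dy":31,"dz":0,"yaw":0},
], hand=1)

```text
time: 10.2
eef_pos: [0.4864, 0.3157, 0.1496]
tcp_rot: [1.0, -0.002, 0.0, -0.0]
contact_force: [0.0, 1.0, -1.6]
finger_gap: 0.0413
```

apply_moves([
  {"dx":0,"dy":0,"dz":-20,"yaw":0},
  {"dx":0,"dy":0,"dz":-20,"yaw":0},
  {"dx":0,"dy":0,"dz":-10,"yaw":0},
  {"dx":0,"dy":0,"dz":0,"yaw":0},
  {"dx":0,"dy":0,"dz":0,"yaw":0},
], hand=1)

```text
time: 10.62
eef_pos: [0.4875, 0.313, 0.0991]
tcp_rot: [1.0, -0.002, -0.0, 0.0]
contact_force: [-0.2, -0.7, -0.0]
finger_gap: 0.0411
```

```bash
python3 - <<'E'
from h import *
from workcell import *
c=wrist('w6.png');s=read_state();e=s['eef_pos'];print(e)
p=ray(c,289,293,e[2]+.016);print(p,np.linalg.norm(p-ray(c,238,293,e[2]+.016)), circ(c,p,.022).min(0),circ(c,p,.022).max(0))
E
```

```text
[0.48808421 0.31333986 0.09980032]
[0.48741853 0.3151134  0.11580032] 0.020483630920679518 [234 242] [344 340]
```

View pics/w6.png

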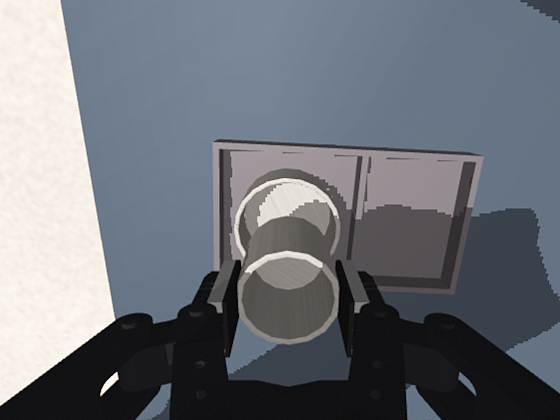

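The medium cup is above the large one, rim centre (289,228) under the held cup at (289,297). Lowering.

apply_moves([
  {"dx":0,"dy":0,"dz":-20,"yaw":0},
  {"dx":0,"dy":0,"dz":-15,"yaw":0},
  {"dx":0,"dy":0,"dz":-10,"yaw":0},
  {"dx":0,"dy":0,"dz":-6,"yaw":0},
  {"dx":0,"dy":0,"dz":0,"yaw":0},
], hand=1)

```text
time: 11.08
eef_pos: [0.4872, 0.3134, 0.0473]
tcp_rot: [1.0, -0.002, -0.0, 0.0]
contact_force: [-0.4, 0.3, -0.3]
finger_gap: 0.0409
```

apply_moves([
  {"dx":0,"dy":0,"dz":-3,"yaw":0},
  {"dx":0,"dy":0,"dz":-3,"yaw":0},
  {"dx":0,"dy":0,"dz":0,"yaw":0},
  {"dx":0,"dy":0,"dz":0,"yaw":0},
], hand=1)

```text
time: 11.42
eef_pos: [0.4875, 0.3139, 0.0421]
tcp_rot: [1.0, -0.002, 0.0, -0.0]
contact_force: [-0.1, -0.1, -0.2]
finger_gap: 0.0412
```

apply_moves([
  {"dx":0,"dy":0,"dz":-1.5,"yaw":0},
  {"dx":0,"dy":0,"dz":-1,"yaw":0},
  {"dx":0,"dy":0,"dz":0,"yaw":0},
  {"dx":0,"dy":0,"dz":0,"yaw":0},
], hand=1)

```text
time: 11.75
eef_pos: [0.4873, 0.3138, 0.0393]
tcp_rot: [1.0, -0.002, -0.0, -0.0]
contact_force: [0.9, 0.0, -1.1]
finger_gap: 0.0411
```

apply_moves([
  {"dx":0,"dy":0,"dz":0,"yaw":0},
  {"dx":0,"dy":0,"dz":0,"yaw":0},
  {"dx":0,"dy":0,"dz":0,"yaw":0},
  {"dx":0,"dy":0,"dz":0,"yaw":0},
], hand=-0.4)

```text
time: 12.08
eef_pos: [0.4874, 0.3139, 0.0394]
tcp_rot: [1.0, -0.002, 0.0, -0.0]
contact_force: [-0.3, -0.3, 0.0]
finger_gap: 0.0599
```

apply_moves([
  {"dx":0,"dy":0,"dz":10,"yaw":0},
  {"dx":0,"dy":0,"dz":20,"yaw":0},
  {"dx":0,"dy":0,"dz":40,"yaw":0},
  {"dx":0,"dy":0,"dz":40,"yaw":0},
  {"dx":0,"dy":0,"dz":20,"yaw":0},
], hand=-0.4)

```text
time: 12.5
eef_pos: [0.4891, 0.3143, 0.1751]
tcp_rot: [1.0, -0.002, 0.002, -0.002]
contact_force: [1.8, 0.3, 0.0]
finger_gap: 0.0597
```

```bash
python3 - <<'E'
from h import *
c=wrist('w7.png');pickle.dump(c,open('w7.pkl','wb'))
E
```

```text
(no output)
```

View pics/w7.png

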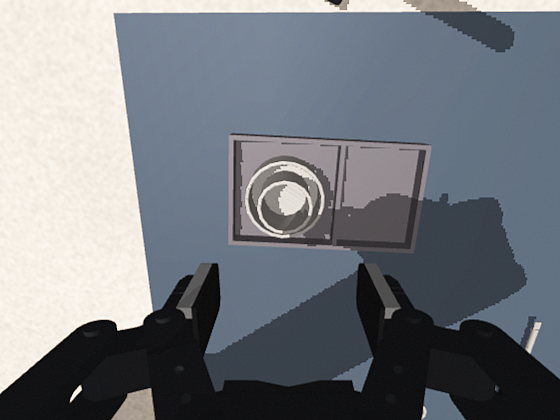

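The medium cup stands inside the large one, rim about (286,209). On to the small cup.

```bash
python3 - <<'E'
from h import *
c=pickle.load(open('w7.pkl','rb'))
m=ray(c,285.5,209.5,.054);l=ray(c,284.5,199.5,.038);print(m,np.linalg.norm(m-ray(c,314,209.5,.054)),l,m-l)
E
```

```text
[0.48730064 0.31049274 0.054     ] 0.022274962762067276 [0.48647649 0.31433514 0.038     ] [ 0.00082415 -0.0038424   0.016     ]
```

apply_moves([
  {"dx":23,"dy":-35,"dz":0,"yaw":0},
  {"dx":22,"dy":-35,"dz":0,"yaw":0},
  {"dx":22,"dy":-35,"dz":0,"yaw":0},
  {"dx":22,"dy":-35,"dz":0,"yaw":0},
  {"dx":20,"dy":-35,"dz":0,"yaw":0},
], hand=-0.4)

```text
time: 12.97
eef_pos: [0.5972, 0.1372, 0.1702]
tcp_rot: [1.0, -0.002, 0.0, -0.0]
contact_force: [0.4, 0.0, -0.7]
finger_gap: 0.0598
```

apply_moves([
  {"dx":12,"dy":-25,"dz":0,"yaw":0},
  {"dx":0,"dy":0,"dz":-20,"yaw":0},
  {"dx":0,"dy":0,"dz":-10,"yaw":0},
  {"dx":0,"dy":0,"dz":0,"yaw":0},
  {"dx":0,"dy":0,"dz":0,"yaw":0},
], hand=-0.4)

```text
time: 13.38
eef_pos: [0.6073, 0.1156, 0.1389]
tcp_rot: [1.0, -0.001, -0.001, -0.0]
contact_force: [-0.7, -0.5, 0.4]
finger_gap: 0.0599
```

apply_moves([
  {"dx":1,"dy":-2,"dz":-30,"yaw":0},
  {"dx":0,"dy":0,"dz":-35,"yaw":0},
  {"dx":0,"dy":0,"dz":-20,"yaw":0},
  {"dx":0,"dy":0,"dz":-10,"yaw":0},
  {"dx":0,"dy":0,"dz":0,"yaw":0},
], hand=-0.4)

```text
time: 13.8
eef_pos: [0.6077, 0.1133, 0.0427]
tcp_rot: [1.0, -0.001, -0.002, 0.0]
contact_force: [-0.5, 0.5, 0.8]
finger_gap: 0.0602
```

apply_moves([
  {"dx":0,"dy":0,"dz":0,"yaw":0},
  {"dx":0,"dy":0,"dz":0,"yaw":0},
  {"dx":0,"dy":0,"dz":0,"yaw":0},
  {"dx":0,"dy":0,"dz":0,"yaw":0},
  {"dx":0,"dy":0,"dz":0,"yaw":0},
], hand=1)

```text
time: 14.22
eef_pos: [0.6105, 0.1123, 0.0465]
tcp_rot: [1.0, -0.002, 0.001, -0.001]
contact_force: [-0.5, 0.4, 5.6]
finger_gap: 0.0193
```

apply_moves([
  {"dx":0,"dy":0,"dz":0,"yaw":0},
  {"dx":0,"dy":0,"dz":0,"yaw":0},
  {"dx":0,"dy":0,"dz":0,"yaw":0},
  {"dx":0,"dy":0,"dz":0,"yaw":0},
  {"dx":0,"dy":0,"dz":0,"yaw":0},
], hand=1)

```text
time: 14.63
eef_pos: [0.6104, 0.1123, 0.0465]
tcp_rot: [1.0, -0.002, 0.001, -0.001]
contact_force: [-2.1, 0.8, 6.4]
finger_gap: 0.0194
```

apply_moves([
  {"dx":0,"dy":0,"dz":10,"yaw":0},
  {"dx":0,"dy":0,"dz":20,"yaw":0},
  {"dx":0,"dy":0,"dz":30,"yaw":0},
  {"dx":0,"dy":0,"dz":35,"yaw":0},
  {"dx":0,"dy":0,"dz":25,"yaw":0},
], hand=1)

```text
time: 15.05
eef_pos: [0.61, 0.1117, 0.1685]
tcp_rot: [1.0, -0.002, 0.002, -0.0]
contact_force: [0.8, 0.5, -1.1]
finger_gap: 0.0192
```

```bash
python3 - <<'E'
from h import *
from workcell import *
c=wrist();i=c['img'];e=read_state()['eef_pos'];print(e);pickle.dump((c,e),open('w8.pkl','wb'))
s=camera('scene')['img']
cv2.imwrite('pics/w8.png',np.hstack([cv2.resize(i[150:400,160:400],(480,500)),cv2.resize(s[200:325,220:300],(320,500),interpolation=cv2.INTER_CUBIC)])[:,:,::-1])
E
```

```text
[0.61245308 0.1118188  0.17364353]
```

View pics/w8.png

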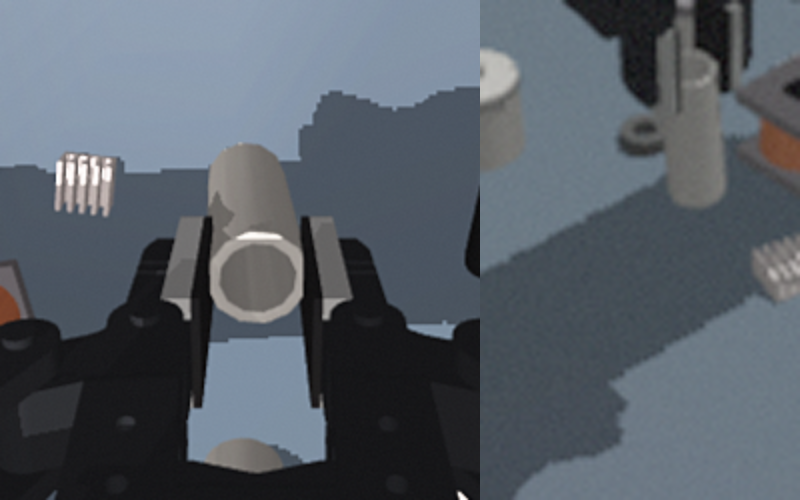

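The small cup is held and upright in both views.

apply_moves([
  {"dx":-20,"dy":32,"dz":0,"yaw":0},
  {"dx":-21,"dy":34,"dz":0,"yaw":0},
  {"dx":-21,"dy":34,"dz":0,"yaw":0},
  {"dx":-21,"dy":34,"dz":0,"yaw":0},
  {"dx":-21,"dy":34,"dz":0,"yaw":0},
], hand=1)

```text
time: 15.57
eef_pos: [0.5039, 0.2812, 0.1647]
tcp_rot: [1.0, -0.002, 0.0, -0.0]
contact_force: [0.2, 0.3, -0.5]
finger_gap: 0.019
```

apply_moves([
  {"dx":-19.5,"dy":31,"dz":0,"yaw":0},
  {"dx":0,"dy":0,"dz":-20,"yaw":0},
  {"dx":0,"dy":0,"dz":-20,"yaw":0},
  {"dx":0,"dy":0,"dz":0,"yaw":0},
  {"dx":0,"dy":0,"dz":0,"yaw":0},
], hand=1)

```text
time: 15.98
eef_pos: [0.4852, 0.3102, 0.1239]
tcp_rot: [1.0, -0.002, -0.001, 0.001]
contact_force: [-0.8, -0.5, -0.3]
finger_gap: 0.0192
```

```bash
python3 - <<'E'
from h import *
from workcell import *
e=np.mean([(read_state()['eef_pos'],camera('top'))[0] for _ in range(3)],0);c=wrist();i=c['img'];print(e)
for z in(.0115,.015):
    p=ray(c,288.5,288.5,e[2]+z);print(p)
t=camera('top')['img'];pickle.dump(c,open('w9.pkl','wb'))
cv2.imwrite('pics/w9.png',np.hstack([cv2.resize(i[130:380,180:400],(440,500)),cv2.resize(t[170:265,80:145],(342,500),interpolation=cv2.INTER_CUBIC)])[:,:,::-1])
E
```

```text
[0.48598723 0.31036243 0.12482783]
[0.48653116 0.31125203 0.13632783]
[0.48652737 0.31321421 0.13982783]
```

View pics/w9.png

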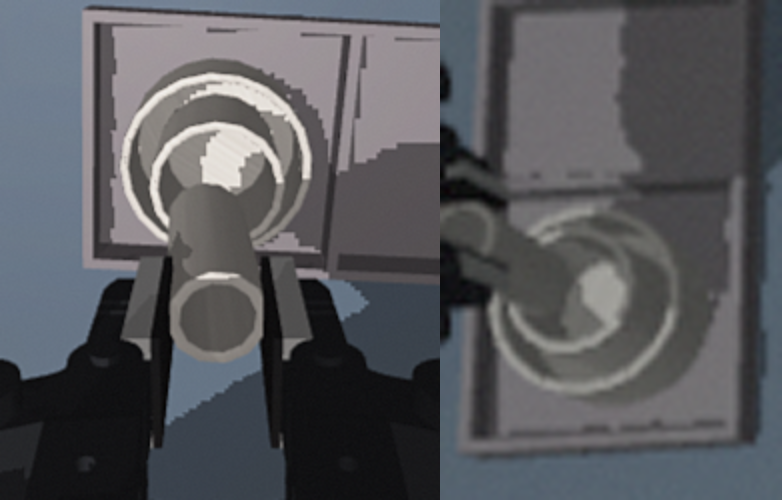

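```bash
python3 - <<'E'
from h import *
c=pickle.load(open('w9.pkl','rb'))
for u,v,z,r in((289,223,.054,.022),(288.5,210.5,.038,.033)):
    p=ray(c,u,v,z);a=circ(c,p,r);print(p,(a.min(0)-[180,130])*2,(a.max(0)-[180,130])*2)
E
```

```text
[0.48713517 0.31222367 0.054     ] [150 120] [286 250]
[0.48688264 0.3157912  0.038     ] [120  64] [314 250]
```

The medium cup is at about (487.1, 311.5) mm and the held cup at (486.5, 312) mm, so they are aligned. Lowering.

apply_moves([
  {"dx":0.5,"dy":0,"dz":-20,"yaw":0},
  {"dx":0,"dy":0,"dz":-20,"yaw":0},
  {"dx":0,"dy":0,"dz":-12,"yaw":0},
  {"dx":0,"dy":0,"dz":-6,"yaw":0},
  {"dx":0,"dy":0,"dz":0,"yaw":0},
], hand=1)

```text
time: 16.65
eef_pos: [0.4857, 0.3104, 0.0653]
tcp_rot: [1.0, -0.002, -0.001, 0.001]
contact_force: [0.0, -1.3, -0.2]
finger_gap: 0.0192
```

apply_moves([
  {"dx":0,"dy":0,"dz":-3,"yaw":0},
  {"dx":0,"dy":0,"dz":-2,"yaw":0},
  {"dx":0,"dy":0,"dz":0,"yaw":0},
  {"dx":0,"dy":0,"dz":0,"yaw":0},
], hand=1)

```text
time: 16.98
eef_pos: [0.4865, 0.3112, 0.0619]
tcp_rot: [1.0, -0.002, 0.0, -0.0]
contact_force: [-0.8, 0.4, -0.4]
finger_gap: 0.0192
```

apply_moves([
  {"dx":0,"dy":0,"dz":-1.5,"yaw":0},
  {"dx":0,"dy":0,"dz":-1,"yaw":0},
  {"dx":0,"dy":0,"dz":0,"yaw":0},
  {"dx":0,"dy":0,"dz":0,"yaw":0},
], hand=1)

```text
time: 17.32
eef_pos: [0.4862, 0.311, 0.0588]
tcp_rot: [1.0, -0.002, -0.0, -0.0]
contact_force: [-0.6, 0.2, -0.5]
finger_gap: 0.0195
```

apply_moves([
  {"dx":0,"dy":0,"dz":0,"yaw":0},
  {"dx":0,"dy":0,"dz":0,"yaw":0},
  {"dx":0,"dy":0,"dz":0,"yaw":0},
  {"dx":0,"dy":0,"dz":0,"yaw":0},
], hand=0)

```text
time: 17.65
eef_pos: [0.4863, 0.311, 0.0589]
tcp_rot: [1.0, -0.002, 0.0, -0.0]
contact_force: [0.0, 0.2, 1.0]
finger_gap: 0.0427
```

apply_moves([
  {"dx":0,"dy":0,"dz":10,"yaw":0},
  {"dx":0,"dy":0,"dz":20,"yaw":0},
  {"dx":0,"dy":0,"dz":40,"yaw":0},
  {"dx":0,"dy":0,"dz":40,"yaw":0},
  {"dx":0,"dy":0,"dz":0,"yaw":0},
], hand=0)

```text
time: 18.07
eef_pos: [0.4901, 0.3126, 0.1779]
tcp_rot: [1.0, -0.002, 0.005, -0.004]
contact_force: [1.9, -0.2, 0.3]
finger_gap: 0.0426
```

```bash
python3 - <<'E'
from h import *
from workcell import *
c=wrist();i=c['img'];pickle.dump(c,open('w10.pkl','wb'))
s=camera('scene')['img']
cv2.imwrite('pics/w10.png',np.hstack([cv2.resize(i[100:300,190:390],(400,400),interpolation=cv2.INTER_CUBIC),cv2.resize(s[300:420,320:480],(400,400),interpolation=cv2.INTER_CUBIC)])[:,:,::-1])
E
```

```text
(no output)
```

View pics/w10.png

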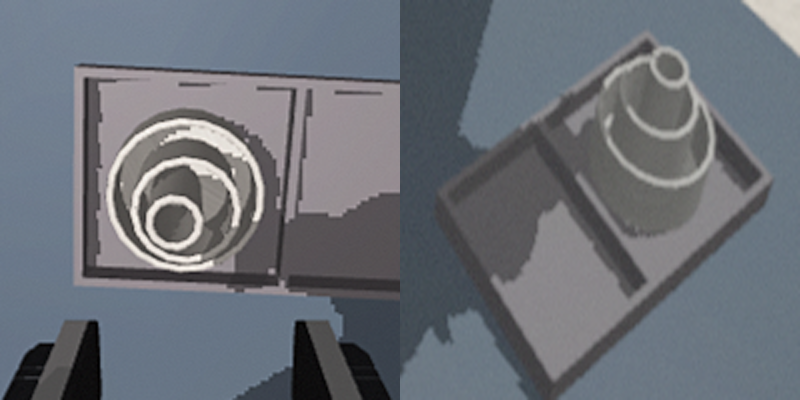

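The three cups are nested upright in the longer bay in both views. Now the spool, turning the jaws to lie along the tray's width.

apply_moves([
  {"dx":-2,"dy":-30,"dz":0,"yaw":6.7},
  {"dx":-2,"dy":-33,"dz":0,"yaw":6.7},
  {"dx":-2,"dy":-33,"dz":0,"yaw":6.7},
  {"dx":-2,"dy":-33,"dz":0,"yaw":6.7},
  {"dx":-2,"dy":-33,"dz":0,"yaw":6.7},
], hand=-0.65)

```text
time: 18.58
eef_pos: [0.4751, 0.1473, 0.1679]
tcp_rot: [0.957, 0.289, -0.001, 0.0]
contact_force: [0.7, 0.2, 0.3]
finger_gap: 0.0702
```

apply_moves([
  {"dx":-2,"dy":-33,"dz":0,"yaw":6.7},
  {"dx":-2,"dy":-33,"dz":0,"yaw":6.7},
  {"dx":-2,"dy":-33,"dz":0,"yaw":6.7},
  {"dx":-2,"dy":-33,"dz":0,"yaw":6.7},
  {"dx":-2,"dy":-33,"dz":0,"yaw":6.7},
], hand=-0.65)

```text
time: 19.0
eef_pos: [0.4651, -0.017, 0.1681]
tcp_rot: [0.834, 0.552, -0.001, -0.0]
contact_force: [0.6, 0.4, 0.9]
finger_gap: 0.0706
```

apply_moves([
  {"dx":-2,"dy":-33,"dz":0,"yaw":6.7},
  {"dx":-1,"dy":-33,"dz":0,"yaw":6.7},
  {"dx":0,"dy":-31,"dz":0,"yaw":6.7},
  {"dx":0,"dy":0,"dz":-30,"yaw":0},
  {"dx":0,"dy":0,"dz":0,"yaw":0},
], hand=-0.65)

```text
time: 19.42
eef_pos: [0.4605, -0.1086, 0.1348]
tcp_rot: [0.734, 0.679, -0.002, -0.002]
contact_force: [-2.0, 1.3, -1.8]
finger_gap: 0.0704
```

```bash
python3 - <<'E'
from h import *
from workcell import *
c=pickle.load(open('w10.pkl','rb'))
for u,v,z in((277,211,.07),(283,204,.054),(283,197.5,.038)):print(ray(c,u,v,z))
t=pickle.load(open('top0.pkl','rb'))
for u,v in((299,265),(352,272),(409,247)):print('other',ray(t,u,v,.044))
c=wrist();s=read_state();print(s['eef_pos'],s['tcp_rot'],s['qpos'])
g=cv2.cvtColor(c['img'],cv2.COLOR_RGB2HSV)
# check: top-flange edge of predicted spool: mean brightness just inside/outside
for r in(.0225,.0255):
    print(r,[g[y,x].tolist() if 0<=y<420 and 0<=x<560 else None for x,y in circ(c,[.4637,-.112,.044],r)[::10]])
print('centre',proj(c,[.4637,-.112,.044]))
y,x=proj(c,[.4637,-.112,.044]).round().astype(int)[::-1]
m=(g[y-40:y+40,x-40:x+40,2]<60);print('dark hole',m.sum(),np.argwhere(m).mean(0)[::-1]-40)
E
```

```text
[0.48257608 0.31209248 0.07      ]
[0.48698926 0.31306831 0.054     ]
[0.48694623 0.31426558 0.038     ]
other [ 0.37879683 -0.02633121  0.044     ]
other [ 0.35638358 -0.11790281  0.044     ]
other [ 0.38937817 -0.22549354  0.044     ]
[ 0.46106353 -0.10732042  0.1363482 ] [ 0.73410598  0.67902805 -0.00224195 -0.00207012] [-0.46268133  0.14993058  0.68592342  1.92423646 -0.1043863   1.10914985
  1.75779698]
0.0225 [[106, 70, 77], [106, 59, 134], [165, 17, 88], [168, 14, 88], [162, 15, 87], [128, 13, 80]]
0.0255 [[107, 60, 76], [107, 58, 133], [108, 55, 70], [156, 15, 84], [111, 36, 70], [105, 60, 76]]
centre [282.60410009 221.71474107]
dark hole 393 [-1.17811705 -9.83715013]
```

```bash
python3 - <<'E'
from h import *
from workcell import *
c=wrist();s=read_state();print(s['eef_pos'],s['tcp_rot'])
v=c['img'].max(2)
p=proj(c,[.4637,-.112,.044]).round().astype(int);x,y=p
w=v[y-70:y+70,x-70:x+70]
n,l,st,ce=cv2.connectedComponentsWithStats((w<40).astype('uint8'))
for k in range(1,n):
    if st[k,4]>40:q=ce[k]+[x-70,y-70];print(st[k],q,ray(c,*q,.044))
h=cv2.cvtColor(c['img'],cv2.COLOR_RGB2HSV)[:,:,1]
m=((h[y-70:y+70,x-70:x+70]<40)).astype('uint8')
n,l,st,ce=cv2.connectedComponentsWithStats(m)
for k in range(1,n):
    if st[k,4]>200:print('grey',st[k]+[x-70,y-70,0,0,0],ce[k]+[x-70,y-70])
a=circ(c,[.4637,-.112,.044],.024);print(p,a.min(0),a.max(0))
cv2.imwrite('pics/w11.png',c['img'][:,:,::-1])
E
```

```text
[ 0.46224239 -0.10670611  0.13772943] [ 0.73365029  0.67952443 -0.00143752 -0.00131888]
[ 59  59  19  18 279] [278.9390681  217.58064516] [ 0.46154264 -0.11310237  0.044     ]
[124 113  12  17  47] [338.61702128 269.4893617 ] [ 0.50472444 -0.07284836  0.044     ]
grey [ 245  173   68   76 3994] [279.18903355 211.49874812]
grey [335 262  16  28 332] [342.72891566 275.85542169]
[281 220] [247 187] [315 252]
```

The spool's hole is at (461.5, −113.1) mm, within 2.5 mm of the top-camera estimate. Grasping.

apply_moves([
  {"dx":0.5,"dy":-5,"dz":-25,"yaw":1},
  {"dx":0,"dy":0,"dz":-35,"yaw":0},
  {"dx":0,"dy":0,"dz":-30,"yaw":0},
  {"dx":0,"dy":0,"dz":0,"yaw":0},
  {"dx":0,"dy":0,"dz":0,"yaw":0},
], hand=-0.65)

```text
time: 19.93
eef_pos: [0.4635, -0.1112, 0.0488]
tcp_rot: [0.727, 0.687, -0.001, -0.001]
contact_force: [-0.4, 0.3, 0.4]
finger_gap: 0.0705
```

apply_moves([
  {"dx":0,"dy":0,"dz":-20,"yaw":0},
  {"dx":0,"dy":0,"dz":-12,"yaw":0},
  {"dx":0,"dy":0,"dz":0,"yaw":0},
  {"dx":0,"dy":0,"dz":0,"yaw":0},
  {"dx":0,"dy":0,"dz":0,"yaw":0},
], hand=-0.65)

```text
time: 20.35
eef_pos: [0.4656, -0.1121, 0.0188]
tcp_rot: [0.727, 0.686, 0.001, 0.001]
contact_force: [0.6, 0.3, 0.4]
finger_gap: 0.0708
```

apply_moves([
  {"dx":-2,"dy":0,"dz":-5,"yaw":0},
  {"dx":0,"dy":0,"dz":0,"yaw":0},
  {"dx":0,"dy":0,"dz":0,"yaw":0},
], hand=-0.65)

```text
time: 20.6
eef_pos: [0.4621, -0.112, 0.0121]
tcp_rot: [0.727, 0.686, 0.0, -0.0]
contact_force: [0.3, -0.3, 0.4]
finger_gap: 0.0703
```

apply_moves([
  {"dx":0,"dy":0,"dz":0,"yaw":0},
  {"dx":0,"dy":0,"dz":0,"yaw":0},
  {"dx":0,"dy":0,"dz":0,"yaw":0},
  {"dx":0,"dy":0,"dz":0,"yaw":0},
  {"dx":0,"dy":0,"dz":0,"yaw":0},
], hand=1)

```text
time: 21.02
eef_pos: [0.4623, -0.1123, 0.0124]
tcp_rot: [0.727, 0.686, 0.0, 0.0]
contact_force: [-2.3, 0.4, 8.1]
finger_gap: 0.0459
```

apply_moves([
  {"dx":0,"dy":0,"dz":0,"yaw":0},
  {"dx":0,"dy":0,"dz":0,"yaw":0},
  {"dx":0,"dy":0,"dz":0,"yaw":0},
  {"dx":0,"dy":0,"dz":0,"yaw":0},
  {"dx":0,"dy":0,"dz":0,"yaw":0},
], hand=1)

```text
time: 21.43
eef_pos: [0.4623, -0.1123, 0.0124]
tcp_rot: [0.727, 0.686, 0.0, -0.0]
contact_force: [-3.0, 0.3, 7.7]
finger_gap: 0.0461
```

apply_moves([
  {"dx":0,"dy":0,"dz":10,"yaw":0},
  {"dx":0,"dy":0,"dz":35,"yaw":0},
  {"dx":0,"dy":0,"dz":40,"yaw":0},
  {"dx":0,"dy":0,"dz":40,"yaw":0},
  {"dx":0,"dy":0,"dz":20,"yaw":0},
], hand=1)

```text
time: 21.85
eef_pos: [0.4634, -0.1132, 0.1616]
tcp_rot: [0.728, 0.686, 0.002, 0.002]
contact_force: [1.3, 0.0, -1.8]
finger_gap: 0.0457
```

apply_moves([
  {"dx":8,"dy":26,"dz":0,"yaw":0},
  {"dx":8,"dy":33,"dz":0,"yaw":0},
  {"dx":8,"dy":33,"dz":0,"yaw":0},
  {"dx":8,"dy":33,"dz":0,"yaw":0},
  {"dx":8,"dy":33,"dz":0,"yaw":0},
], hand=1)

```text
time: 22.27
eef_pos: [0.502, 0.0472, 0.1574]
tcp_rot: [0.728, 0.686, 0.0, -0.0]
contact_force: [1.0, 0.4, -2.5]
finger_gap: 0.0462
```

apply_moves([
  {"dx":8,"dy":33,"dz":0,"yaw":0},
  {"dx":8,"dy":33,"dz":0,"yaw":0},
  {"dx":8,"dy":33,"dz":0,"yaw":0},
  {"dx":8,"dy":33,"dz":0,"yaw":0},
  {"dx":8,"dy":33,"dz":0,"yaw":0},
], hand=1)

```text
time: 22.68
eef_pos: [0.542, 0.2123, 0.1571]
tcp_rot: [0.727, 0.686, -0.0, 0.0]
contact_force: [0.5, 0.3, -1.3]
finger_gap: 0.046
```

apply_moves([
  {"dx":9,"dy":33,"dz":0,"yaw":0},
  {"dx":9,"dy":33,"dz":0,"yaw":0},
  {"dx":9,"dy":30,"dz":0,"yaw":0},
  {"dx":0,"dy":0,"dz":0,"yaw":0},
  {"dx":0,"dy":0,"dz":0,"yaw":0},
], hand=1)

```text
time: 23.1
eef_pos: [0.5683, 0.3093, 0.1561]
tcp_rot: [0.726, 0.688, -0.001, 0.0]
contact_force: [0.1, -1.3, -2.3]
finger_gap: 0.0456
```

apply_moves([
  {"dx":1.2,"dy":0,"dz":-35,"yaw":0},
  {"dx":0,"dy":0,"dz":-35,"yaw":0},
  {"dx":0,"dy":0,"dz":-30,"yaw":0},
  {"dx":0,"dy":0,"dz":0,"yaw":0},
  {"dx":0,"dy":0,"dz":0,"yaw":0},
], hand=1)

```text
time: 23.52
eef_pos: [0.5693, 0.305, 0.056]
tcp_rot: [0.728, 0.686, -0.002, -0.0]
contact_force: [-0.8, -0.3, -1.3]
finger_gap: 0.0462
```

apply_moves([
  {"dx":0,"dy":0,"dz":-20,"yaw":0},
  {"dx":0,"dy":0,"dz":-10,"yaw":0},
  {"dx":0,"dy":0,"dz":-3,"yaw":0},
  {"dx":0,"dy":0,"dz":0,"yaw":0},
  {"dx":0,"dy":0,"dz":0,"yaw":0},
], hand=1)

```text
time: 23.93
eef_pos: [0.5709, 0.307, 0.0252]
tcp_rot: [0.727, 0.686, 0.001, 0.0]
contact_force: [1.2, -0.6, -1.8]
finger_gap: 0.0457
```

apply_moves([
  {"dx":0,"dy":1,"dz":-4,"yaw":0},
  {"dx":0,"dy":0,"dz":0,"yaw":0},
  {"dx":0,"dy":0,"dz":0,"yaw":0},
  {"dx":0,"dy":0,"dz":0,"yaw":0},
], hand=1)

```text
time: 24.27
eef_pos: [0.5704, 0.308, 0.0201]
tcp_rot: [0.727, 0.686, 0.0, 0.0]
contact_force: [0.7, -0.6, -2.2]
finger_gap: 0.0461
```

apply_moves([
  {"dx":0,"dy":0,"dz":-1.5,"yaw":0},
  {"dx":0,"dy":0,"dz":0,"yaw":0},
  {"dx":0,"dy":0,"dz":0,"yaw":0},
  {"dx":0,"dy":0,"dz":0,"yaw":0},
], hand=1)

```text
time: 24.6
eef_pos: [0.5703, 0.3078, 0.0182]
tcp_rot: [0.727, 0.686, -0.0, -0.0]
contact_force: [1.5, 0.1, -1.2]
finger_gap: 0.0461
```

apply_moves([
  {"dx":0,"dy":0,"dz":-1.2,"yaw":0},
  {"dx":0,"dy":0,"dz":0,"yaw":0},
  {"dx":0,"dy":0,"dz":0,"yaw":0},
], hand=1)

```text
time: 24.85
eef_pos: [0.5702, 0.3078, 0.0169]
tcp_rot: [0.727, 0.686, -0.0, -0.0]
contact_force: [-0.4, 0.3, -2.4]
finger_gap: 0.0456
```

apply_moves([
  {"dx":0,"dy":0,"dz":0,"yaw":0},
  {"dx":0,"dy":0,"dz":0,"yaw":0},
  {"dx":0,"dy":0,"dz":0,"yaw":0},
  {"dx":0,"dy":0,"dz":0,"yaw":0},
], hand=-0.22)

```text
time: 25.18
eef_pos: [0.5705, 0.308, 0.0173]
tcp_rot: [0.727, 0.686, 0.0, 0.0]
contact_force: [-0.5, -1.2, -0.2]
finger_gap: 0.0518
```

apply_moves([
  {"dx":0,"dy":0,"dz":8,"yaw":0},
  {"dx":0,"dy":0,"dz":15,"yaw":0},
  {"dx":0,"dy":0,"dz":25,"yaw":0},
  {"dx":0,"dy":0,"dz":40,"yaw":0},
  {"dx":0,"dy":0,"dz":40,"yaw":0},
], hand=-0.22)

```text
time: 25.6
eef_pos: [0.5695, 0.3073, 0.1461]
tcp_rot: [0.727, 0.686, -0.001, -0.0]
contact_force: [1.2, 0.1, -0.3]
finger_gap: 0.052
```

apply_moves([
  {"dx":-10,"dy":-35,"dz":5,"yaw":0},
  {"dx":-10,"dy":-35,"dz":5,"yaw":0},
  {"dx":-10,"dy":-35,"dz":0,"yaw":0},
  {"dx":-5,"dy":-35,"dz":0,"yaw":0},
  {"dx":0,"dy":-35,"dz":0,"yaw":0},
], hand=-0.22)

```text
time: 26.02
eef_pos: [0.5343, 0.1316, 0.1561]
tcp_rot: [0.727, 0.687, 0.001, -0.0]
contact_force: [1.1, -0.1, 0.3]
finger_gap: 0.0522
```

```bash
python3 - <<'E'
from h import *
from workcell import *
t=camera('top');s=camera('scene')['img'];pickle.dump(t,open('top2.pkl','wb'))
cv2.imwrite('pics/fin.png',np.hstack([cv2.resize(t['img'][150:265,75:150],(391,600),interpolation=cv2.INTER_CUBIC),cv2.resize(s[280:420,325:475],(400,600),interpolation=cv2.INTER_CUBIC)])[:,:,::-1])
a=pickle.load(open('top0.pkl','rb'))['img'].astype(int)
for n,y0,y1,x0,x1 in(('pot',128,165,310,342),('bobbin',198,234,262,300)):print(n,np.abs(a-t['img'])[y0:y1,x0:x1].mean())
print(read_state()['eef_pos'])
E
```

```text
pot 4.937781531531532
bobbin 29.7614522417154
[0.53589474 0.12509384 0.15665881]
```

View pics/fin.png

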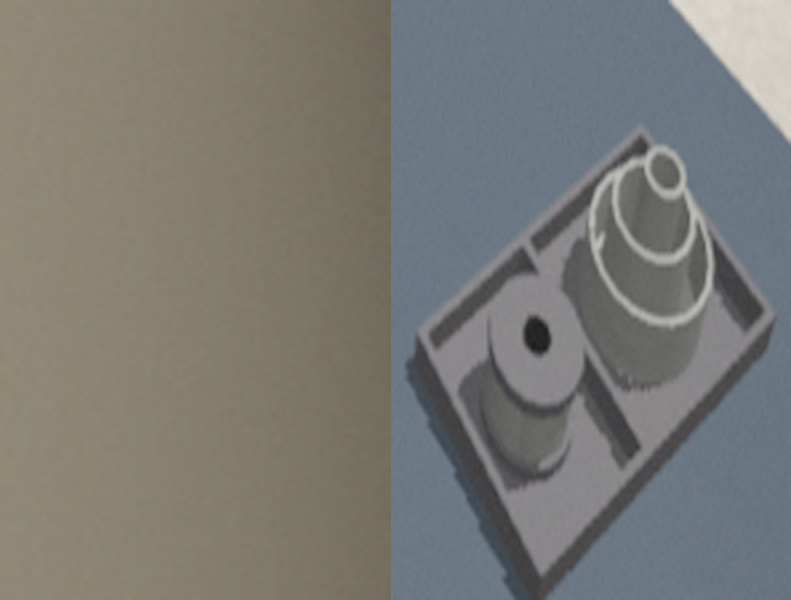

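The scene view shows the nest and the spool standing upright in their own bays. In the top view the arm blocks the tray. Numeric check from the scene view:

```bash
python3 - <<'E'
from h import *
from workcell import *
s=camera('scene');s0=pickle.load(open('scene0.pkl','rb'))
a=-.053;R=np.array([[np.cos(a),-np.sin(a)],[np.sin(a),np.cos(a)]])
for n,u,v,z in(('small',427.7,320.1,.07),('med',423.8,329.2,.054),('large',422.7,337.4,.038),('spool',379.7,358.2,.048)):
    p=ray(s,u,v,z);print(n,p,R.T@(p[:2]-[.5228,.3119]))
g=[cv2.cvtColor(x['img'],cv2.COLOR_RGB2GRAY) for x in(s0,s)]
for n,x,y in(('pot',218,228),('bobbin',300,232)):
    r=cv2.matchTemplate(g[1][y-40:y+40,x-40:x+40],g[0][y-18:y+18,x-16:x+16],cv2.TM_CCOEFF_NORMED);_,m,_,l=cv2.minMaxLoc(r);print(n,m,np.array(l)-[24,22])
E
```

```text
small [0.48266386 0.3124224  0.07      ] [-0.04010745 -0.00160456]
med [0.48706977 0.31326459 0.054     ] [-0.03575235 -0.00053014]
large [0.4873236  0.31556379 0.038     ] [-0.03562067  0.00177928]
spool [0.56938766 0.30842688 0.048     ] [ 0.04670623 -0.00100025]
pot 0.9768642783164978 [0 0]
bobbin 0.5528148412704468 [0 0]
```

```bash
python3 -c "from workcell import *;close_job()"
```

```text
the job is handed in; nothing more can be done
```

I packed the kit and handed the job in at about 26 s. The large, medium and small cups are nested in the kit tray's longer bay, and the grey spool stands on end in the shorter bay. `close_job()` gives no verdict, so what follows is from my own checks.

Last checks, from the scene camera, in tray coordinates (x, y):

| Item | x (mm) | y (mm) | Result |
|---|---|---|---|
| Large cup | −35.6 | +1.8 | within 14 mm of bay centre |
| Medium cup | −35.8 | −0.5 | about 2 mm from the large cup's centre |
| Small cup | −40.1 | −1.6 | about 4.5 mm from the medium cup's centre, under the 11 mm limit |
| Spool | +46.7 | −1.0 | within tolerance |

- **Upright:** everything looked upright in the last view. I did not measure tilt.
- **Pot:** it matches its starting image with no shift.
- **Bobbin:** best match is also at zero shift, but the match is weak (0.55). I put that down to the arm or its shadow over the bobbin; I did not check further.
- **Top camera:** the arm blocked its last view of the tray, so only the scene view covers the finished state.

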